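# Hang the toiletry caddy on its wall cleat

### The arm

A 6-joint arm with a two-finger parallel gripper is mounted at the origin on the work surface. World frame = base frame: x ahead of the robot, y to its left, z up, the work surface at z = 0. Lengths are in m, angles in rad, forces in N, time in s.
With the tool pointing down it reaches from about 0.3 to 0.875 m from the base axis. Payload 6.4 kg.
Tool frame: the origin (TCP) lies midway between the tips of the shut fingers; the grasp point (between the pads) lies 19 mm behind it; z points along the fingers, y is the line along which they close (so a half turn about z gives the same grasp; the last joint's range is limited). The gripper opens to 85 mm and grips with 20 to 120 N. Pads are 22 mm wide; open, the fingers measure 114 mm over their backs; the gripper's body (76 mm by 85 mm) begins 54 mm behind the grasp point. The pads swing forward as they close: fully open they stand 13 mm farther back than shut.
Start: joints at [-1.414, 0.181, 1.607, -0, 1.354, -0.206], TCP at [0.204, -0.538, 0.231] pointing down, gripper open.
Joint ranges: [-2.99, 2.99], [-0.89, 2.07], [0.3, 2.58], [-1.14, 4.28], [0, 2.63], [-3.12, 3.12]. Speed limits (rad/s): [2.57, 2.57, 3.01, 3.14, 3.14, 3.14].

### API

Orientations are given as a unit quaternion [w, x, y, z].
In Python, from bench import ctrl gives the robot as it stands. The module is installed in compiled form; this text tells all that it offers.
- The arm moves only by the tool move_arm, never from a script. Its argument "plan" is one flat list of numbers, 6 for each row, row after row: the shift along the world's x, y, z in units of 50 mm (1.0 is 50 mm), then the turn, a rotation vector about the world's x, y, z in rad. A call has 1 to 10 rows; each row is the pose to reach, as a shift and turn from the pose commanded when the call began; what a row does not reach only later rows make up. A row lasts 1/8 s, in which the tool goes at most 62.5 mm and 10.7 degrees, less where a joint would pass 70% of its speed; a pose out of reach is approached as far as the arm can. A call with a gripper value outside its range is refused whole. "grip" is the finger opening in mm, from 0 to 85.4, set as the call begins (left out, the last holds). The fingers move at their own pace and stop on an object; the grip force is fixed at half the most. Time passes only in rows, so rows that repeat a pose let the fingers close. It gives the time, the measured TCP pose, the force, the opening and the grip force at its end, in the units of the state.
- ctrl.get_obs(): the state, without advancing time (a new reading comes with each control period).
- ctrl.camera(name): name is "scene" or "top"; returns a dict with "pixels" (480x640x3 uint8, red, green, blue), "fx", "fy", "cx", "cy" (pixels), "origin" and "attitude" of the camera in the world. Camera axes: x right, y down, z forward; pixel columns grow to the right and rows downward; lengths in m; the calibration is good to about 2 mm. A picture is of the moment at which its call begins. There is no depth.
- ctrl.hand_in(): hands the job in; it is judged then, once.
The state is a dict: "time_s": time; "q": joint angles; "dq": joint speeds; "joint_efforts": joint torques, N m; "eef_pos": TCP position; "eef_rot": TCP orientation; "wrist_force": force on the tool from outside, world axes, zero at the start; "torque": the same for the moment, N m; "opening": opening from 0.0 (shut) to 1.0 (fully open); "grasp_force": force on a finger pad.
Only numpy, scipy, OpenCV 4.12 (cv2) and the standard library are available. Lean on these libraries where they do the work, as an engineer would, in place of code of your own. Each camera call takes 0.05 s, during which the arm holds its last target. There are 200 camera calls.

### The job

Clear the ledge by hanging the white caddy on the splash panel: pick it up by its handle, lean it so that its angled rear strip goes over the cleat rail first, then set it upright on the rail. Slide it gently along the rail until its key drops into the rail's notch and it sits fully home, then let go. Do not force it, and leave the vials, the dropper bottle and the organizer where they are.

Things in the scene. Friction and masses are not known exactly. Their poses are not given: they have to be found in the camera images.
- caddy: White open plastic caddy, 0.26 kg, loose on the ledge. Origin: on its underside below the handle's middle; x points to its rear (strip side), y along its width, z up. Tray x -39 to 31 mm, 120 mm wide, rim 45 mm high; back plate's rear face at x = 35 mm, 90 mm high. At the bottom a foot reaches back to x = 60 mm (12 mm high, 80 mm wide) to rest on the panel.
- caddy_handle (a point): Middle of the caddy's grey handle, at x = 0, y = 0, z = 95 mm in the caddy's frame: an upright tab above the tray, 14 mm thick (y), 40 mm long (x), between 60 and 110 mm height. Pinch it from above, fingers closing along y.
- strip_edge (a point): Middle of the lower free edge of the caddy's metal strip, at x = 57, y = 0, z = 63 mm in the caddy's frame. The strip, 4 mm thick and 110 mm wide, slopes from the back plate's top down and rearwards at 45 degrees; this edge ends its lower face.
- caddy_key (a point): Lowest corner of the key, at x = 52, y = 0, z = 58 mm in the caddy's frame. The key is a block 20 mm wide (y -10 to 10 mm), 7 mm proud of the strip's underside along its slope; it fits the rail's notch.
- panel: Fixed upright white splash panel, 340 mm long, 20 mm thick, 135 mm high, base 100 mm back. Origin: on the ledge at the middle of its front face; x points into the panel (the caddy hangs on the -x side), y along it, z up. On its front is an aluminium cleat rail, 220 mm long. Its bolts give way if the caddy presses on the panel or rail with more than 40 N; 4 to 8 N is plenty.
- rail_root (a point): Where the rail's upper face meets the panel, at the panel's middle: x = 0, y = 0, z = 95 mm in the panel's frame. The rail is a 5 mm plate leaning out at 45 degrees: its upper face rises to its tip at x = -18, z = 113 mm; outermost corner x = -21.5, z = 109.5 mm. A 25 mm wide notch cuts right through the rail's middle.
- hung (a point): Where the caddy's origin comes when home, were the rail centred: x = -60, y = 0, z = 35 mm in the panel's frame, axes as the panel's. The rail is bolted on with its notch up to 18 mm to either side of this along y, not measured: find it by sight or feel. Off the notch the upright caddy rides on its key, about 10 mm higher.
- vial_a: Amber glass vial with white cap, 28 mm across, 64 mm high, origin under its centre. Leave alone.
- vial_b: Amber glass vial like the other. Leave alone.
- dropper: Small clear glass eyedropper bottle, capped and empty, 32 mm across, 92 mm high, origin under its centre. Leave alone.
- organizer: Round pill organizer with six hinged lids, 90 mm across, 33 mm high, origin under its centre. Leave alone.

How it is judged:
By the outcome, as a careful person would: the job done as asked, in the order asked, and still so for the second after the job is handed in, with the robot touching nothing.
It also fails if it takes over 64 s, if anything falls off the work surface, if the arm or the gripper's body presses on something with over 40 N, if the wrist force passes 120 N, or if a joint passes its speed limit or range.

## Working session

There is one attempt and no reset: what is moved stays moved. The work goes in short steps, Python scripts to look and compute and a tool call to move; the robot and the scene stay as the last step left them, time stands still between calls to the robot, and variables do not carry over. Pictures are saved under pics/ and viewed, at most 10 in all, crops included, and the job is handed in when it is done.

Besides the shell and the picture viewer there is one more tool, called after ">>>" as name(argument=value, ...) on one line, values as JSON. move_arm: Moves the arm, as the interface text tells. Its arguments: {"type":"object","properties":{"plan":{"type":"array"},"grip":{"type":"number"}},"required":["plan"]}

```bash
mkdir -p pics; cat > h.py <<'E'
import numpy as np, cv2
from scipy.spatial.transform import Rotation as R
from bench import ctrl
def cam(n):
    c=ctrl.camera(n); a=np.array(c['attitude'],float)
    M=a if a.shape==(3,3) else R.from_quat(a,scalar_first=True).as_matrix()
    return c,M,np.array(c['origin'])
def ray(c,M,o,u,v): 
    return M@np.array([(u-c['cx'])/c['fx'],(v-c['cy'])/c['fy'],1.])
def onz(C,u,v,z):
    d=ray(*C,u,v); return C[2]+d*(z-C[2][2])/d[2]
def tri(C1,p1,C2,p2):
    d1=ray(*C1,*p1);d2=ray(*C2,*p2)
    s=np.linalg.lstsq(np.c_[d1,-d2],C2[2]-C1[2],rcond=None)[0]
    a=C1[2]+s[0]*d1;b=C2[2]+s[1]*d2
    return (a+b)/2,np.linalg.norm(a-b)
def proj(C,p):
    q=C[1].T@(np.array(p)-C[2]); return C[0]['fx']*q[0]/q[2]+C[0]['cx'],C[0]['fy']*q[1]/q[2]+C[0]['cy']
def save(C,f,crop=None,k=1):
    im=C[0]['pixels'][:,:,::-1]
    if crop: im=im[crop[1]:crop[3],crop[0]:crop[2]]
    cv2.imwrite('pics/'+f,cv2.resize(im,None,fx=k,fy=k,interpolation=cv2.INTER_CUBIC))
E
python3 - <<'E'
from h import *
for n in('scene','top'):
    C=cam(n); save(C,n+'0.png'); print(n,C[2],C[1].round(3).tolist(),C[0]['fx'],C[0]['attitude'])
print(ctrl.get_obs())
E
```

```text
scene [ 1.06772349 -0.2486499   0.6275388 ] [[0.375, 0.654, -0.657], [0.927, -0.258, 0.272], [0.008, -0.711, -0.703]] 446.45908105599807 [-0.32148356  0.7642602   0.51716984 -0.21234413]
top [ 0.40776723 -0.06259257  0.95969797] [[-0.028, -0.99, 0.141], [-0.999, 0.032, 0.026], [-0.03, -0.14, -0.99]] 433.99917305288164 [ 0.05974143 -0.69469589  0.71570896 -0.03986554]
{'time_s': 0.1, 'q': array([-1.41431480e+00,  1.81454984e-01,  1.60792500e+00,  1.21574466e-05,
        1.35380917e+00, -2.06294940e-01]), 'dq': array([-1.18277292e-03, -1.41049550e-03, -2.57374992e-03, -4.01970460e-06,
        5.45440443e-04,  5.64243341e-04]), 'joint_efforts': array([ 2.89081445e-04, -4.45879591e+01, -3.52237272e+01, -2.83964200e-04,
        4.15983814e-03,  1.59163545e-05]), 'eef_pos': array([ 0.20399318, -0.53705701,  0.23047265]), 'eef_rot': array([-7.97857027e-04,  9.83594134e-01,  1.80393856e-01,  2.58130763e-05]), 'wrist_force': array([ 0.70132283, -0.59361498,  0.0780316 ]), 'torque': array([-0.00977681,  0.0249546 ,  0.02616857]), 'grasp_force': 0.0, 'opening': 0.9975376329164715}
```

View pics/scene0.png

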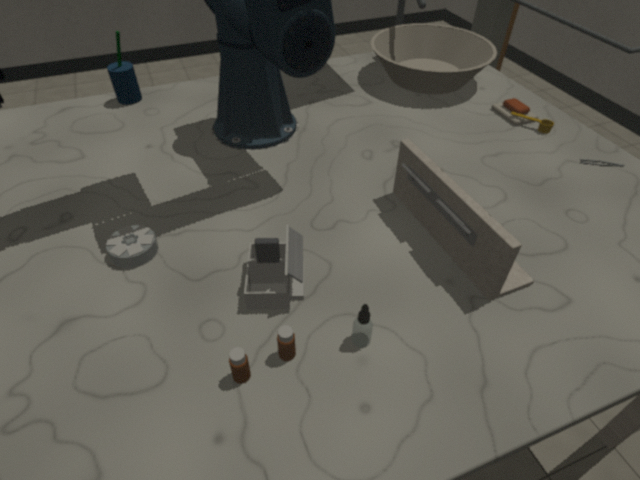

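View pics/top0.png

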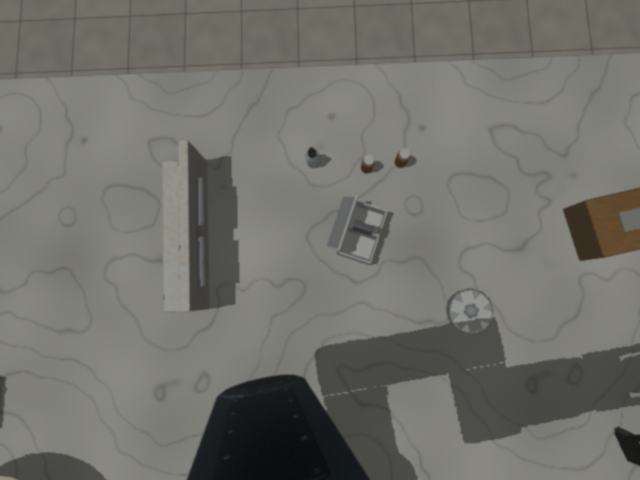

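The scene view shows the caddy at about (272,268) and the panel's rail running from (405,170) to (475,238). The top view shows the caddy at (360,230) and the panel at (190,230), with a rail gap at about (200,232). Next I'll enlarge both.

```bash
python3 - <<'E'
from h import *
S=cam('scene');T=cam('top')
def cr(C,x,y,w,h,k):
    im=C[0]['pixels'][y:y+h,x:x+w,::-1]; im=cv2.resize(im,None,fx=k,fy=k,interpolation=cv2.INTER_CUBIC)
    return np.clip(im.astype(float)*1.6,0,255).astype(np.uint8)
# tiles 400x300
a=cr(S,230,215,100,100,3)[:300,:300]; a=cv2.copyMakeBorder(a,0,0,0,100,0)
b=cr(S,375,130,160,168,1.7857)[:300]; b=cv2.resize(b,(400,420))[:300] if 0 else cv2.copyMakeBorder(cr(S,375,130,160,168,300/168),0,0,0,400-286,0)
c=cr(T,310,180,100,100,3); c=cv2.copyMakeBorder(c,0,0,0,100,0)
d=cv2.copyMakeBorder(cr(T,150,135,100,185,300/185),0,0,0,400-162,0)
fit=lambda i:cv2.copyMakeBorder(i[:300,:400],0,300-min(300,i.shape[0]),0,400-min(400,i.shape[1]),0)
cv2.imwrite('pics/t1.png',np.vstack([np.hstack([fit(a),fit(b)]),np.hstack([fit(c),fit(d)])]))
E
```

```text
(no output)
```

View pics/t1.png

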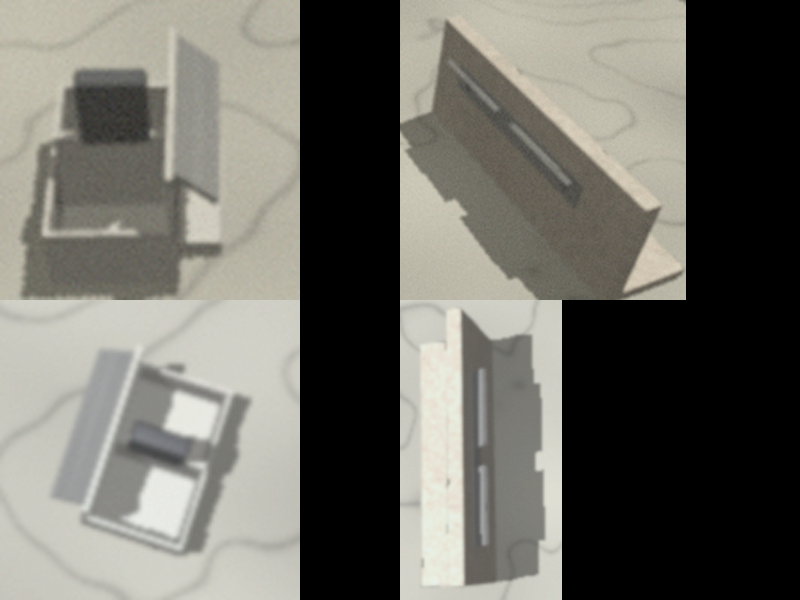

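Crops: handle top centre is at scene (267,241) and top (363,226). The plate top runs from top (356,196) to (339,252). The rail sliver runs from top (201,177) to (203,286) with a gap at y≈225–237. In the scene view it runs from (401,165) to (470,234) with a gap at about (431–437,192–199).

```bash
python3 - <<'E'
from h import *
S=cam('scene');T=cam('top')
a=lambda x,y:(230+(x)/3-.33,215+y/3-.33)
b=lambda x,y:(375+(x-400)/1.7857-.2,130+y/1.7857-.2)
c=lambda x,y:(310+x/3-.33,180+(y-300)/3-.33)
d=lambda x,y:(150+(x-400)/1.6216-.2,135+(y-300)/1.6216-.2)
P={'handletop':(a(112,79),c(158,438)),
'plateTop near/xhi':(a(172,180),c(138,348)),'plateTop far':(a(171,30),c(88,515)),
'strip near':(a(216,199),c(100,350)),'strip far':(a(218,63),c(55,500)),
'rail lo':(b(572,186),d(482,368)),'notch hi-x':(b(511,123),d(482,446)),'notch lo-x':(b(498,110),d(483,465)),'rail far':(b(450,63),d(486,545)),
'panel top front far':(b(446,20),d(465,585)),'panel back near':(b(660,207),d(447,310)),'panel front near':(b(645,222),d(462,310)),'front bottom near':(b(622,292),d(493,345))}
for k,(p,q) in P.items():
    x,e=tri(S,p,T,q); print(k,(x*1000).round(1),round(e*1000,1))
g=T[0]['pixels'].astype(float).mean(2)
print(g[170:292,196:210].max(1).round().astype(int).tolist())
print(g[200,185:215].round(), g[260,185:215].round())
E
```

```text
handletop [ 542.9 -126.7  105.7] 0.4
plateTop near/xhi [ 609.  -116.2   86.2] 1.5
plateTop far [495.4 -77.9  85.9] 1.9
strip near [613.2 -91.9  64.8] 0.7
strip far [509.3 -54.7  62.5] 4.3
rail lo [654.9 199.5 106.9] 1.4
notch hi-x [554.5 196.7 109.1] 0.8
notch lo-x [530.9 195.5 109.1] 0.2
rail far [433.4 192.6 105.8] 1.7
panel top front far [386.9 209.6 131. ] 2.0
panel back near [724.2 237.1 129.2] 1.1
panel front near [727.4 221.9 118.9] 1.3
front bottom near [722.2 224.3  10.8] 24.6
[73, 73, 73, 74, 73, 73, 72, 82, 93, 96, 96, 97, 97, 97, 97, 98, 97, 98, 98, 97, 97, 98, 98, 98, 97, 97, 98, 98, 97, 98, 98, 98, 98, 98, 98, 98, 98, 99, 98, 98, 99, 98, 98, 99, 99, 98, 100, 100, 100, 99, 99, 99, 98, 96, 89, 76, 75, 75, 75, 74, 75, 75, 75, 74, 74, 74, 74, 87, 98, 100, 100, 98, 97, 97, 96, 97, 97, 97, 98, 97, 98, 98, 97, 98, 97, 97, 97, 98, 97, 98, 97, 98, 97, 98, 97, 98, 99, 99, 98, 99, 98, 98, 99, 98, 98, 99, 99, 98, 98, 96, 95, 95, 95, 95, 94, 90, 76, 70, 69, 69, 69, 69]
[143. 137. 125.  98.  70.  62.  62.  62.  63.  62.  58.  58.  64.  81.
  98.  97.  90.  82.  71.  63.  61.  61.  66.  71.  72.  72.  72.  73.
  73.  73.] [140. 140. 137. 122.  91.  67.  60.  60.  61.  62.  63.  59.  58.  63.
  81.  97.  96.  86.  77.  70.  62.  60.  61.  66.  73.  76.  77.  77.
  77.  77.]
```

Measured heights agree with the sizes given, apart from a bias of about -4 mm. The caddy's yaw is about 71.4° and the panel's about 92°, and the notch is at x≈0.543. I'll refine using known heights and single rays.

```bash
python3 - <<'E'
from h import *
S=cam('scene');T=cam('top')
a=lambda x,y:(230+(x)/3-.33,215+y/3-.33)
b=lambda x,y:(375+(x-400)/1.7857-.2,130+y/1.7857-.2)
c=lambda x,y:(310+x/3-.33,180+(y-300)/3-.33)
f=lambda C,p,z:(onz(C,*p,z)[:2]*1000).round(1)
print('handle',f(S,a(112,79),.11),f(T,c(158,438),.11))
print('plate ends T',f(T,c(138,348),.09),f(T,c(88,515),.09),'S',f(S,a(172,180),.09),f(S,a(171,30),.09))
# subpixel: panel front top edge & rail sliver in top
g=T[0]['pixels'].astype(float).mean(2)
E=[];L=[]
for r in range(160,300,6):
    p=g[r,180:196]; i=np.where(p>100)[0][-1]; E.append((180+i+(p[i]-100)/(p[i]-p[i+1]),r))
for r in list(range(182,222,5))+list(range(240,282,5)):
    w=np.clip(g[r,196:206]-72,0,None); L.append(((w*np.arange(196,206)).sum()/w.sum(),r))
pe=np.array([onz(T,u,v,.135)[:2]*1000 for u,v in E]); pl=np.array([onz(T,u,v,.111)[:2]*1000 for u,v in L])
for q in(pe,pl):
    k=np.polyfit(q[:,0],q[:,1],1); print('slope deg',np.degrees(np.arctan(k[0])),'y at x=543',np.polyval(k,543),'res',np.std(q[:,1]-np.polyval(k,q[:,0])))
for v in(177,224.4,236.6,285.8): print('rail rows',v,f(T,(200+(v-177)*2/109,v),.111))
for p in((572,186),(511,123),(498,110),(450,63)): print('S rail',f(S,b(*p),.113))
E
```

```text
handle [ 547.2 -127.9] [ 542.3 -126.2]
plate ends T [ 608.  -116.7] [494.8 -78.8] S [ 612.4 -116.4] [500.  -78.3]
slope deg 1.5248939225721874 y at x=543 212.54343437535866 res 0.1041617727947333
slope deg 1.5476236639365113 y at x=543 196.24750800569973 res 0.3261519280130306
rail rows 177 [652.8 198.3]
rail rows 224.4 [555.2 195.5]
rail rows 236.6 [530.5 194.8]
rail rows 285.8 [433.1 191.9]
S rail [659.9 195. ]
S rail [558.3 192.9]
S rail [534.9 192. ]
S rail [442.2 187.5]
```

>>> move_arm(plan=[0.75,0.91,0,0,0,0.1,1.5,1.82,0,0,0,0.2,2.26,2.73,0,0,0,0.3,3.0,3.64,0,0,0,0.4,3.77,4.56,0,0,0,0.5,4.5,5.47,0,0,0,0.6,5.27,6.4,0,0,0,0.7,6.0,7.3,0,0,0,0.8,6.78,8.2,0,0,0,0.883,6.78,8.2,0,0,0,0.883], grip=70)

```text
time_s: 1.65
eef_pos: [0.5449, -0.1241, 0.2312]
eef_rot: [-0.0, 0.81, 0.586, 0.0]
wrist_force: [0.6, -0.9, -0.5]
opening: 0.821
grasp_force: 0.0
```

>>> move_arm(plan=[0.02,0,-0.8,0,0,0,0.02,0,-1.7,0,0,0,0.02,0,-1.8,0,0,0,0.02,0,-1.8,0,0,0])

```text
time_s: 2.15
eef_pos: [0.5442, -0.1284, 0.1422]
eef_rot: [0.0, 0.812, 0.583, 0.0]
wrist_force: [1.2, 0.0, 0.6]
opening: 0.827
grasp_force: 0.0
```

```bash
python3 - <<'E'
from h import *
S=cam('scene');T=cam('top')
o=ctrl.get_obs();print(o['eef_pos'],o['eef_rot'])
def cr(C,x,y,w,h):
    im=cv2.resize(C[0]['pixels'][y:y+h,x:x+w,::-1],(400,400),interpolation=cv2.INTER_CUBIC)
    return np.clip(im*2.,0,255).astype(np.uint8)
cv2.imwrite('pics/g1.png',np.hstack([cr(S,210,180,110,110),cr(T,305,170,110,110)]))
print(proj(S,o['eef_pos']),proj(T,o['eef_pos']))
E
```

```text
[ 0.54529133 -0.128601    0.1434981 ] [1.53371432e-03 8.12373851e-01 5.83134392e-01 8.09062583e-04]
(np.float64(264.68370828135164), np.float64(225.41818530877447)) (np.float64(364.7376066664112), np.float64(221.2733182413193))
```

View pics/g1.png

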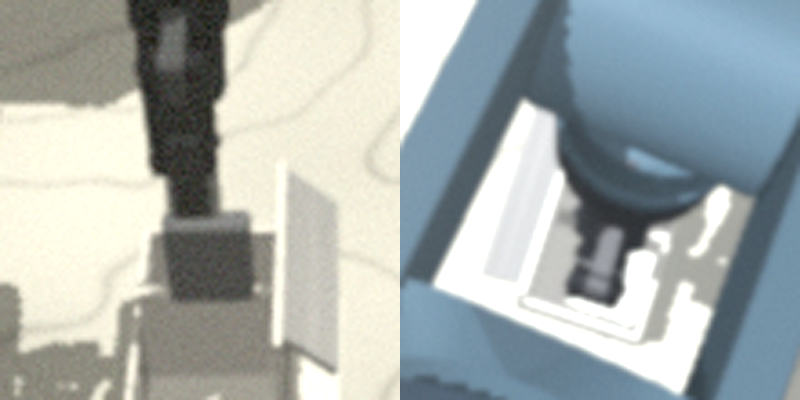

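The scene crop shows the near finger above the handle (handle top centre at crop x≈208, finger at ≈192). After perspective, that leaves it about 3 mm too far to the caddy's front, so I'll shift, descend and close.

>>> move_arm(plan=[0.02,0.05,-0.3,0,0,0,0.02,0.05,-0.6,0,0,0,0.02,0.05,-0.9,0,0,0,0.02,0.05,-1.15,0,0,0,0.02,0.05,-1.28,0,0,0,0.02,0.05,-1.28,0,0,0,0.02,0.05,-1.28,0,0,0])

```text
time_s: 3.12
eef_pos: [0.5455, -0.1253, 0.0777]
eef_rot: [0.0, 0.812, 0.583, 0.0]
wrist_force: [-0.3, 0.2, 0.7]
opening: 0.82
grasp_force: 0.0
```

>>> move_arm(plan=[0,0,0,0,0,0,0,0,0,0,0,0,0,0,0,0,0,0,0,0,0,0,0,0,0,0,0,0,0,0,0,0,0,0,0,0,0,0,0,0,0,0,0,0,0,0,0,0], grip=5)

```text
time_s: 4.12
eef_pos: [0.5451, -0.1251, 0.0775]
eef_rot: [0.0, 0.812, 0.583, 0.0]
wrist_force: [-2.9, -0.1, 5.9]
opening: 0.156
grasp_force: 59.5
```

Gripped (13.3 mm opening, 60 N). Next: lift, turn to the panel's yaw and move to stand off in front of the rail.

>>> move_arm(plan=[0,0,0.4,0,0,0,0,0,1.0,0,0,0,0,0,1.8,0,0,0,0.1,0.5,2.1,0,0,0.06,0.15,1.2,2.1,0,0,0.12,0.2,1.9,2.1,0,0,0.18,0.25,2.6,2.1,0,0,0.24,0.3,3.2,2.1,0,0,0.3,0.34,3.7,2.1,0,0,0.351,0.34,3.7,2.1,0,0,0.351])

```text
time_s: 5.38
eef_pos: [0.5613, 0.0617, 0.181]
eef_rot: [-0.001, 0.697, 0.717, -0.0]
wrist_force: [0.7, 0.1, -3.7]
opening: 0.159
grasp_force: 58.6
```

>>> move_arm(plan=[0,0,0,-0.08,0,0,0,0,0,-0.16,-0.005,0,0,0,0,-0.24,-0.007,0,0,0,0,-0.314,-0.009,0,0,0,0,-0.314,-0.009,0,0,0,0,-0.314,-0.009,0])

```text
time_s: 6.12
eef_pos: [0.5619, 0.0595, 0.1819]
eef_rot: [0.112, 0.69, 0.707, -0.109]
wrist_force: [0.8, 0.0, -2.6]
opening: 0.154
grasp_force: 58.6
```

```bash
python3 - <<'E'
from h import *
S=cam('scene');T=cam('top')
o=ctrl.get_obs();print(o['eef_pos'],o['eef_rot'],o['wrist_force'],o['opening'])
def cr(C,x,y,w,h):
    im=cv2.resize(C[0]['pixels'][y:y+h,x:x+w,::-1],(400,400),interpolation=cv2.INTER_CUBIC)
    return np.clip(im*2.,0,255).astype(np.uint8)
cv2.imwrite('pics/g2.png',np.hstack([cr(S,330,110,200,200),cr(T,170,130,160,160)]))
E
```

```text
[0.5621601  0.05918094 0.18227672] [ 0.11196207  0.68976708  0.70702874 -0.10861043] [ 0.48911323  0.20417774 -2.34009864] 0.15982482281129812
```

View pics/g2.png

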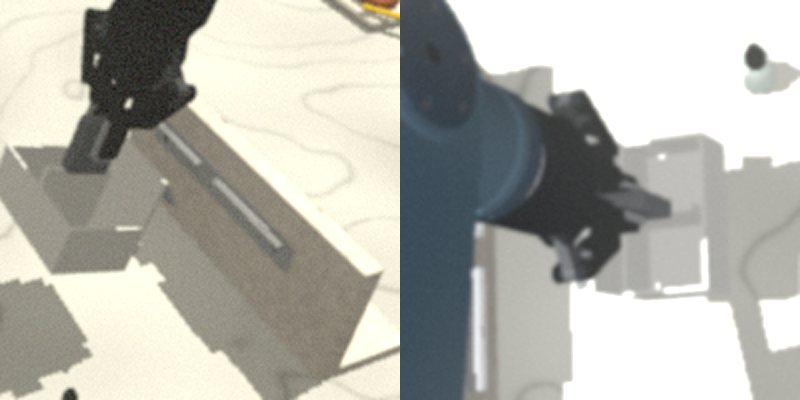

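The views show the caddy leaned towards the panel with the tool's top to the panel side. The strip's near end is at about scene (413,201)–(414,209), and the rail and panel are ahead. I'll check these pixels against the assumed grasp geometry.

```bash
cat >> h.py <<'E'
def caddy(o=None,tx=.0015,tz=.077):
    """caddy->world from TCP pose, given TCP place in caddy frame"""
    o=o or ctrl.get_obs(); Rt=R.from_quat(o['eef_rot'],scalar_first=True).as_matrix()
    zc=-Rt[:,2]; yc=-Rt[:,1]; yc=yc if yc[0]<0 else -yc; xc=np.cross(yc,zc)
    M=np.c_[xc,yc,zc]; return M,np.array(o['eef_pos'])-M@np.array([tx,0,tz])
def inpanel(p,n=(.543,.214),yaw=np.radians(91.6)):
    d=np.array(p)[:2]-n; c,s=np.cos(yaw),np.sin(yaw); return np.array([d@[c,s],d@[-s,c],p[2]])*1000
def report():
    o=ctrl.get_obs(); M,t=caddy(o)
    print('t',o['time_s'],'F',o['wrist_force'].round(1),'M',o['torque'].round(2),'grip',round(o['grasp_force'],1),round(o['opening'],3))
    print('origin',inpanel(t).round(1),'edge',inpanel(t+M@[.057,0,.063]).round(1),'key',inpanel(t+M@[.052,0,.058]).round(1),'yaw,lean',np.degrees(np.arctan2(M[1,0],M[0,0])).round(2),np.degrees(np.arcsin(-M[2,0])).round(2))
E
python3 - <<'E'
from h import *
report(); M,t=caddy(); S=cam('scene');T=cam('top')
for n,p in {'platetop':(.031,-.06,.09),'stripedge near':(.057,-.055,.063),'strip upper near':(.060,-.055,.066),'tray front near bottom':(-.039,-.06,0),'tray front rim near':(-.039,-.06,.045),'tray front rim far':(-.039,.06,.045)}.items():
    q=t+M@p; print(n,np.round(proj(S,q),1),'crop',((np.array(proj(S,q))-[330,110])*2).round(),'topcrop',((np.array(proj(T,q))-[170,130])*2.5).round())
E
```

```text
t 6.225 F [ 0.5  0.2 -2.3] M [0.3  0.   0.01] grip 58.6 0.16
origin [-180.4  -14.8  109.5] edge [-106.8  -15.   151.9] key [-113.1  -15.   148.6] yaw,lean 91.41 17.95
platetop [413.1 201. ] crop [166. 182.] topcrop [186. 127.]
stripedge near [416.9 212.8] crop [174. 206.] topcrop [174. 146.]
strip upper near [419.1 211.3] crop [178. 203.] topcrop [168. 145.]
tray front near bottom [356.4 246.7] crop [ 53. 273.] topcrop [320. 141.]
tray front rim near [366.2 224.6] crop [ 72. 229.] topcrop [298. 128.]
tray front rim far [333.7 181.3] crop [  7. 143.] topcrop [305. 285.]
```

The prediction matches the picture within 1 px. Now lower a little and move the strip in over the rail.

>>> move_arm(plan=[-0.01,0.3,-0.2,0,0,0,-0.02,0.7,-0.4,0,0,0,-0.03,1.1,-0.44,0,0,0,-0.04,1.4,-0.44,0,0,0,-0.05,1.7,-0.44,0,0,0,-0.05,1.88,-0.44,0,0,0,-0.05,1.98,-0.44,0,0,0,-0.05,1.98,-0.44,0,0,0,-0.05,1.98,-0.44,0,0,0])

```text
time_s: 7.45
eef_pos: [0.5596, 0.1585, 0.1603]
eef_rot: [0.112, 0.689, 0.707, -0.109]
wrist_force: [-0.1, -0.0, -3.8]
opening: 0.156
grasp_force: 58.6
```

```bash
python3 - <<'E'
from h import *
report(); S=cam('scene');save(S,'g3.png',(380,110,540,270),3.5)
E
```

```text
t 7.45 F [-0.1 -0.  -3.8] M [ 0.35  0.01 -0.03] grip 58.6 0.156
origin [-81.2 -15.1  87.6] edge [ -7.5 -15.2 129.9] key [-13.8 -15.2 126.6] yaw,lean 91.45 18.01
```

View pics/g3.png

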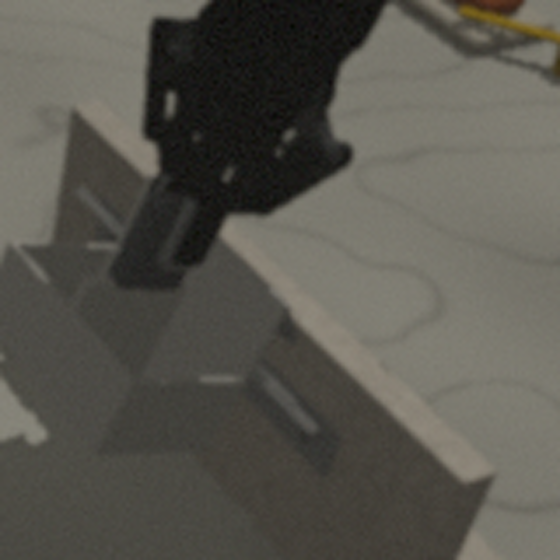

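The picture shows the strip end at crop (290,325), above and behind the rail's line and in front of the panel, with no contact. Lowering gently.

>>> move_arm(plan=[0,0,-0.06,0,0,0,0,0,-0.12,0,0,0,0,0,-0.18,0,0,0,0,0,-0.22,0,0,0,0,0,-0.26,0,0,0,0,0,-0.26,0,0,0])

```text
time_s: 8.25
eef_pos: [0.5595, 0.1589, 0.1471]
eef_rot: [0.112, 0.689, 0.707, -0.109]
wrist_force: [-0.1, -0.3, -3.1]
opening: 0.156
grasp_force: 58.6
```

>>> move_arm(plan=[0,0,-0.02,0,0,0,0,0,-0.04,0,0,0,0,0,-0.04,0,0,0])

```text
time_s: 8.62
eef_pos: [0.5595, 0.1589, 0.1452]
eef_rot: [0.112, 0.689, 0.707, -0.109]
wrist_force: [-0.5, -0.3, -4.1]
opening: 0.152
grasp_force: 58.6
```

>>> move_arm(plan=[0,0,-0.02,0,0,0,0,0,-0.04,0,0,0,0,0,-0.06,0,0,0,0,0,-0.06,0,0,0])

```text
time_s: 9.12
eef_pos: [0.5596, 0.159, 0.1423]
eef_rot: [0.112, 0.689, 0.707, -0.109]
wrist_force: [0.3, -0.2, -3.1]
opening: 0.152
grasp_force: 58.6
```

```bash
python3 -c "
from h import *
report()"
```

```text
t 9.125 F [ 0.3 -0.2 -3.1] M [ 0.34  0.04 -0.03] grip 58.6 0.152
origin [-80.7 -15.1  69.5] edge [ -7.  -15.2 111.8] key [-13.3 -15.2 108.6] yaw,lean 91.48 17.99
```

Upright it, pivoting about the strip's edge and keeping just clear of the rail face.

>>> move_arm(plan=[0,-0.025,-0.03,0.052,0.001,0,0,-0.05,-0.08,0.105,0.003,0,0,-0.07,-0.14,0.157,0.004,0,0,-0.094,-0.2,0.209,0.006,0,0,-0.11,-0.26,0.262,0.007,0,0,-0.13,-0.326,0.314,0.009,0,0,-0.13,-0.326,0.314,0.009,0,0,-0.13,-0.326,0.314,0.009,0])

```text
time_s: 10.12
eef_pos: [0.5598, 0.1525, 0.1265]
eef_rot: [0.001, 0.698, 0.716, -0.0]
wrist_force: [-2.0, 0.2, 0.3]
opening: 0.152
grasp_force: 59.0
```

```bash
python3 -c "
from h import *
report()"
```

```text
t 10.125 F [-2.   0.2  0.3] M [0.27 0.16 0.02] grip 59.0 0.152
origin [-63.6 -15.1  49.5] edge [ -6.5 -15.2 112.4] key [-11.5 -15.1 107.4] yaw,lean 91.51 0.07
```

There is light contact (about 3 N): the key rides on the rail. Press very slightly and slide toward the notch (world −x).

>>> move_arm(plan=[0,0,-0.02,0,0,0,-0.04,0,-0.02,0,0,0,-0.08,0,-0.02,0,0,0,-0.12,0,-0.02,0,0,0,-0.16,-0.005,-0.02,0,0,0,-0.18,-0.005,-0.02,0,0,0,-0.2,-0.005,-0.02,0,0,0,-0.2,-0.005,-0.02,0,0,0])

```text
time_s: 11.12
eef_pos: [0.5504, 0.1527, 0.1256]
eef_rot: [0.001, 0.698, 0.716, 0.001]
wrist_force: [3.4, 4.0, 2.1]
opening: 0.151
grasp_force: 59.3
```

```bash
python3 -c "
from h import *
report()"
```

```text
t 11.125 F [3.4 4.  2.1] M [ 0.9  -0.62 -0.11] grip 59.3 0.151
origin [-63.   -5.8  48.6] edge [ -6.   -5.8 111.6] key [-11.   -5.8 106.6] yaw,lean 91.49 -0.04
```

>>> move_arm(plan=[-0.02,0,0,0,0,0,-0.04,0,0,0,0,0,-0.06,0,0,0,0,0,-0.06,0,0,0,0,0])

```text
time_s: 11.62
eef_pos: [0.5451, 0.1517, 0.1239]
eef_rot: [-0.001, 0.698, 0.716, -0.002]
wrist_force: [0.5, 0.1, -3.0]
opening: 0.148
grasp_force: 58.6
```

>>> move_arm(plan=[-0.02,0,0,0,0,0,-0.04,0,0,0,0,0,-0.06,0,0,0,0,0,-0.06,0,0,0,0,0])

```text
time_s: 12.12
eef_pos: [0.5435, 0.1521, 0.125]
eef_rot: [-0.0, 0.698, 0.716, -0.0]
wrist_force: [-0.0, -0.6, -2.0]
opening: 0.155
grasp_force: 58.6
```

```bash
python3 -c "
from h import *
report()"
```

```text
t 12.125 F [-0.  -0.6 -2. ] M [-0.01  0.01  0.03] grip 58.6 0.155
origin [-63.4   1.3  48. ] edge [ -6.4   1.2 111. ] key [-11.4   1.2 106. ] yaw,lean 91.49 0.0
```

The contact force vanished around x≈0.545, so the key is over the notch. I'll lower it to test.

>>> move_arm(plan=[0,0,-0.02,0,0,0,0,0,-0.04,0,0,0,0,0,-0.06,0,0,0,0,0,-0.06,0,0,0])

```text
time_s: 12.62
eef_pos: [0.5435, 0.1522, 0.1218]
eef_rot: [-0.0, 0.698, 0.716, -0.0]
wrist_force: [-0.6, -0.3, -3.5]
opening: 0.152
grasp_force: 58.6
```

>>> move_arm(plan=[0,0.01,-0.02,0,0,0,0,0.02,-0.05,0,0,0,0,0.02,-0.08,0,0,0,0,0.02,-0.1,0,0,0,0,0.02,-0.1,0,0,0])

```text
time_s: 13.25
eef_pos: [0.5435, 0.1532, 0.1168]
eef_rot: [-0.0, 0.698, 0.716, -0.0]
wrist_force: [-0.4, -0.5, -3.5]
opening: 0.155
grasp_force: 58.6
```

```bash
python3 -c "
from h import *
report()"
```

```text
t 13.25 F [-0.4 -0.5 -3.5] M [-0.08 -0.03  0.03] grip 58.6 0.155
origin [-62.3   1.3  39.8] edge [ -5.3   1.1 102.8] key [-10.3   1.1  97.8] yaw,lean 91.49 0.0
```

>>> move_arm(plan=[0,0.01,-0.02,0,0,0,0,0.02,-0.04,0,0,0,0,0.03,-0.06,0,0,0,0,0.03,-0.07,0,0,0,0,0.03,-0.07,0,0,0])

```text
time_s: 13.88
eef_pos: [0.5439, 0.155, 0.1139]
eef_rot: [0.0, 0.698, 0.716, 0.0]
wrist_force: [-0.2, 2.1, 0.0]
opening: 0.156
grasp_force: 59.1
```

```bash
python3 -c "
from h import *
report()"
```

```text
t 13.875 F [-0.2  2.1  0. ] M [ 0.44 -0.07  0.11] grip 59.1 0.156
origin [-60.5   0.6  36.9] edge [-3.5  0.6 99.9] key [-8.5  0.6 94.9] yaw,lean 91.5 -0.03
```

>>> move_arm(plan=[0,0.01,-0.01,0,0,0,0,0.02,-0.025,0,0,0,0,0.02,-0.035,0,0,0,0,0.02,-0.035,0,0,0])

```text
time_s: 14.38
eef_pos: [0.5443, 0.1557, 0.1129]
eef_rot: [0.001, 0.698, 0.716, 0.001]
wrist_force: [-1.9, 0.1, 6.2]
opening: 0.156
grasp_force: 60.0
```

```bash
python3 -c "
from h import *
report()"
```

```text
t 14.375 F [-1.9  0.1  6.2] M [0.43 0.02 0.36] grip 60.0 0.156
origin [-59.8   0.2  35.9] edge [-2.8  0.2 98.9] key [-7.8  0.2 93.9] yaw,lean 91.52 0.0
```

The strip is seated on the rail and the foot on the panel, with 6–9 N and the pose matching home. Letting go.

>>> move_arm(plan=[0,0,0.005,0,0,0,0,0,0.005,0,0,0,0,0,0.005,0,0,0,0,0,0.005,0,0,0,0,0,0.005,0,0,0], grip=45)

```text
time_s: 15.0
eef_pos: [0.5435, 0.1556, 0.1119]
eef_rot: [-0.0, 0.698, 0.716, -0.0]
wrist_force: [0.3, 0.1, -1.1]
opening: 0.528
grasp_force: 0.0
```

>>> move_arm(plan=[0,0,0.2,0,0,0,0,0,0.5,0,0,0,0,0,1.0,0,0,0,0,0,1.7,0,0,0,0,-0.6,2.5,0,0,0,0,-1.6,3.0,0,0,0,0,-2.7,3.0,0,0,0,0,-3.8,3.0,0,0,0,0,-4.8,3.0,0,0,0,0,-4.8,3.0,0,0,0])

```text
time_s: 16.25
eef_pos: [0.5437, -0.0878, 0.2634]
eef_rot: [0.001, 0.7, 0.715, 0.0]
wrist_force: [0.5, -0.0, -0.1]
opening: 0.533
grasp_force: 0.0
```

```bash
python3 - <<'E'
from h import *
S=cam('scene');T=cam('top')
def cr(C,x,y,w,h):
    im=cv2.resize(C[0]['pixels'][y:y+h,x:x+w,::-1],(400,400),interpolation=cv2.INTER_CUBIC)
    return np.clip(im*1.8,0,255).astype(np.uint8)
cv2.imwrite('pics/g4.png',np.hstack([cr(S,370,110,160,160),cr(T,150,130,160,160)]))
yaw=np.radians(91.5);M=R.from_euler('z',yaw).as_matrix();t=np.array([.543,.214,0])+M@[-.06,0,.035]
for dz in(0,.01):
  for p in[(.031,-.06,.09),(-.039,-.06,0),(-.039,.06,.045),(-.039,-.06,.045),(0,0,.11)]:
    q=t+M@p+[0,0,dz];print(dz,p,((np.array(proj(S,q))-[370,110])*2.5).round(),((np.array(proj(T,q))-[150,130])*2.5).round())
E
```

```text
0 (0.031, -0.06, 0.09) [199. 249.] [134. 172.]
0 (-0.039, -0.06, 0) [ 93. 367.] [243. 190.]
0 (-0.039, 0.06, 0.045) [ 20. 223.] [237. 323.]
0 (-0.039, -0.06, 0.045) [103. 323.] [233. 179.]
0 (0, 0, 0.11) [119. 188.] [167. 241.]
0.01 (0.031, -0.06, 0.09) [202. 238.] [130. 170.]
0.01 (-0.039, -0.06, 0) [ 95. 357.] [241. 188.]
0.01 (-0.039, 0.06, 0.045) [ 22. 213.] [235. 322.]
0.01 (-0.039, -0.06, 0.045) [105. 312.] [231. 177.]
0.01 (0, 0, 0.11) [121. 176.] [164. 239.]
```

View pics/g4.png

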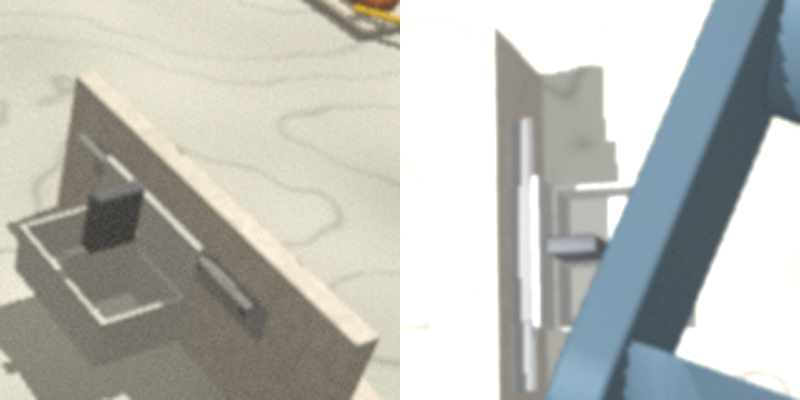

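The caddy hangs upright. Plate corner (200,250) and rim corners (103,323) and (20,224) match the fully-home prediction within 1–2 crop pixels, where riding on the key would put them about 10 px higher. The arm is clear, so I'm handing in.

```bash
python3 -c "
from bench import ctrl
print(ctrl.hand_in())"
```

```text
the job is handed in; nothing more can be done
None
```

The caddy hangs fully home on the rail with its key in the notch, the gripper has let go and is clear, and the job is handed in at about 16 s; the vials, dropper bottle and organizer were not touched.

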